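# Shut the desk box that holds the ink pad

### The job

Two walnut boxes stand open on the desk. Close the one that has the flat ink pad in it: push its lid over from behind, past upright, and let it fall shut by its own weight without pressing it down. Leave the other box, with the eraser in it, open.

Things in the scene. Friction and masses are not known exactly. Their poses are not given: they have to be found in the camera images.
- pad_box: Walnut box, 127 x 166 x 73 mm shut, fixed, the ink pad in it. Origin: centre of its underside, on the desk. x points from its front to its hinge side, y along the hinge, z up. Hinge line: parallel to y at x = +61, z = 53 mm. Lower part 53 mm high, inside 101 x 152 mm, floor 6 mm thick. The hinge side faces away from the robot, turned up to 29 degrees.
- pad_box_lid (a joint): Lid, rad: 0 shut, 1.75 (100 degrees, stop) open, leaning back. Tray 117 mm from hinge to front edge, 164 mm wide, 19 mm deep, 7 mm tab at the middle of that edge. Open, its edge is 165 mm above the desk; its outer face, on the +x side, is at box x = +100 mm there, +80 mm near the hinge. No spring: balances near 1.35, falls shut alone below about 1.1, in 1 to 2 s.
- eraser_box: A second box of the same make, size, axes and origin, also open, fixed; an eraser lies in it. Either box may be on the left or on the right. To be left open.
- eraser_box_lid (a joint): Lid of the eraser_box, in rad, same meaning; stands open at about 1.75.
- stamp_pad: The ink pad: flat red tin, 65 x 88 x 15 mm, loose, lying flat on the floor of pad_box. Origin: centre of its underside.
There are look-alikes about, which are no part of the job. Of the things like the stamp_pad, leave any that is purple or white; of the rest the smaller one is meant.

How it is judged (in metres and radians):
At the end, for the whole second after the job is handed in: The lid of the box with the ink pad is shut (within 0.06 rad), the pad still inside it (within 70 mm of its centre, less than 30 mm up), and the lid of the other box is still open (over 1.4 rad) (value of joint pad_box_lid below 0.06 rad and value of joint eraser_box_lid above 1.4 rad and horizontal distance between stamp_pad and pad_box below 0.07 m and height (world z) of stamp_pad below 0.03 m); the robot touches nothing.
It fails at once if the lid is led or pressed down (touched with over 2 N when below 0.6 rad) instead of falling by its own weight (value of joint pad_box_lid below 0.6 rad and contact force between any of the fingers, the arm and pad_box above 2 N).
It fails at once if the other box's lid is pushed over (below 1.3 rad) (value of joint eraser_box_lid below 1.3 rad).
It also fails if it takes over 29 s, if anything falls off the work surface, if the arm or the gripper's body presses on something with over 40 N, if the wrist force passes 120 N, or if a joint passes its speed limit or range.

### The arm

A 6-joint arm with a two-finger parallel gripper is mounted at the origin on a cart in front of the work surface, level with it; the furniture and walls round the work are solid. World frame = base frame: x ahead of the robot, y to its left, z up, the work surface at z = 0. Lengths are in mm, angles in rad, forces in N, time in s.
With the tool pointing down it reaches from about 275 to 1000 mm from the base axis. Payload 8.4 kg.
Tool frame: the origin (TCP) lies between the finger pads; the fingertips stand 8 mm ahead of it and the grasp point (between the pads) lies 11 mm behind it (tcp_to_tips is the distance from the TCP to the fingertips, in mm); z points along the fingers, y is the line along which they close (so a half turn about z gives the same grasp; the last joint's range is limited). The gripper opens to 85 mm and grips with 20 to 120 N. Pads are 22 mm wide; open, the fingers measure 114 mm over their backs; the gripper's body (76 mm by 85 mm) begins 54 mm behind the grasp point. The pads swing forward as they close: fully open they stand 13 mm farther back than shut.
Start: joints at [1.259, 0.353, 1.633, -0, 1.155, -0.002], TCP at [190.541, 595.25, 239.281] pointing down, gripper open.
Joint ranges: [-2.63, 2.63], [-0.92, 2.1], [0.06, 2.66], [-1.3, 4.44], [0, 2.69], [-3.02, 3.02]. Speed limits (rad/s): [2.22, 2.22, 2.79, 3.14, 3.14, 3.14].

### API

Orientations are given as [roll, pitch, yaw] about the fixed x, y, z axes, in that order (R = Rz(yaw) Ry(pitch) Rx(roll)).
In Python, from rig import * gives the robot as it stands.
- The arm moves only by the tool step_arm, never from a script. Its argument "motion" is a list of rows, each an object with "claw": the finger opening in mm, from 0 to 85.4; "delta_pos": the shift along the tool's x, y, z in mm, a list of three; "turn": the turn about the tool's z in rad. In form: [{"claw": claw, "delta_pos": [dx, dy, dz], "turn": turn}, ...]. A call has 1 to 8 rows; each row shifts and turns the commanded pose from where the row before left it, along the tool's axes as they then stand; what a row does not reach is not made up. A row lasts 1/12 s, in which the tool goes at most 41.7 mm and 7.16 degrees, less where a joint would pass 70% of its speed; a pose out of reach is approached as far as the arm can. A call is refused whole if a number of a shift passes 41.7 or a number of a turn 0.125, either way. A call with a gripper value outside its range is refused whole. The fingers move at their own pace and stop on an object; "force" is the grip in N (left out, the last holds). Time passes only in rows, so rows that do not move let the fingers close. It gives the time, the measured TCP pose, the force, the opening and the grip force at its end, in the units of the state.
- sense(): the state, without advancing time (a new reading comes with each control period).
- grab_frame(name): name is "scene" or "top" or "wrist"; returns a dict with "img" (420x560x3 uint8, red, green, blue), "vertical_fov" (degrees; the focal length in pixels is half the picture's height over the tangent of half this angle, whatever the lens; pixels are square), "cx", "cy" (the principal point, pixels), "R" (3x3) and "t" (3): a world point X has camera coordinates R X + t. Camera axes: x right, y down, z forward; pixel columns grow to the right and rows downward; lengths in mm; the calibration is good to about 2 mm. A picture is of the moment at which its call begins. There is no depth.
- sign_off(): hands the job in; it is judged then, once.
The state is a dict: "clock": time; "qpos": joint angles; "qvel": joint speeds; "joint_efforts": joint torques, N m; "eef_pos": TCP position; "tcp_rot": TCP orientation; "contact_force": force on the tool from outside, world axes, zero at the start; "wrist_torque": the same for the moment, N m; "opening": opening from 0.0 (shut) to 1.0 (fully open); "grasp_force": force on a finger pad.
Only numpy, scipy, OpenCV 4.12 (cv2) and the standard library are available. Lean on these libraries where they do the work, as an engineer would, in place of code of your own. Each camera call takes 0.05 s, during which the arm holds its last target. There are 200 camera calls.

## Working session

There is one attempt and no reset: what is moved stays moved. The work goes in short steps, Python scripts to look and compute and a tool call to move; the robot and the scene stay as the last step left them, time stands still between calls to the robot, and variables do not carry over. Pictures are saved under pics/ and viewed, at most 10 in all, crops included, and the job is handed in when it is done.

Besides the shell and the picture viewer there is one more tool, called after "Emit:" as name(argument=value, ...) on one line, values as JSON. step_arm: Moves the arm, as the interface text tells. Its arguments: {"type":"object","properties":{"motion":{"type":"array","items":{"type":"object","properties":{"claw":{"type":"number"},"delta_pos":{"type":"array","items":{"type":"number"}},"turn":{"type":"number"}}}},"force":{"type":"number"}},"required":["motion"]}

```bash
mkdir -p pics
python3 - <<'E'
from rig import *
import cv2,pickle
d={}
for n in("top","scene"):
    f=grab_frame(n);d[n]=f;cv2.imwrite(f"pics/{n}0.png",f["img"][:,:,::-1])
    print(n,f["vertical_fov"],f["cx"],f["cy"],f["R"],f["t"])
pickle.dump(d,open("f0.pkl","wb"))
print(sense())
E
```

```text
top 54.64346306647738 282.20055365000866 207.82550663752988 [[-0.02443998 -0.99969867  0.002293  ]
 [-0.99363312  0.02403923 -0.1100697 ]
 [ 0.10998141 -0.0049685  -0.99392123]] [-11.35785943 494.12066284 922.87967764]
scene 57.48482270034311 279.1546693719161 201.34108361037346 [[ 0.88233426 -0.47051876  0.00991721]
 [-0.35150684 -0.67287795 -0.65090568]
 [ 0.3129364   0.57083042 -0.75909383]] [-445.44779448  229.35558416  741.31329652]
{'clock': 0.1, 'qpos': array([ 1.25860411e+00,  3.53577544e-01,  1.63406881e+00,  6.58503518e-06,
        1.15521095e+00, -2.37912093e-03]), 'qvel': array([-0.000155  , -0.0040574 , -0.00313703,  0.00067265, -0.00083574,
       -0.00128198]), 'joint_efforts': array([ 7.97051980e-04, -6.06361485e+01, -3.42817569e+01,  1.11679890e-05,
        4.13070884e-03, -2.87784580e-06]), 'eef_pos': array([190.40508724, 594.84292385, 238.63372338]), 'tcp_rot': array([-3.14032803e+00, -9.02987534e-06,  2.83177689e+00]), 'contact_force': array([ 0.01326125, -0.77763877, -0.39512883]), 'wrist_torque': array([ 0.03761859, -0.06282754, -0.02933632]), 'grasp_force': 0.0, 'opening': 1.0001416129280185}
```

View pics/top0.png

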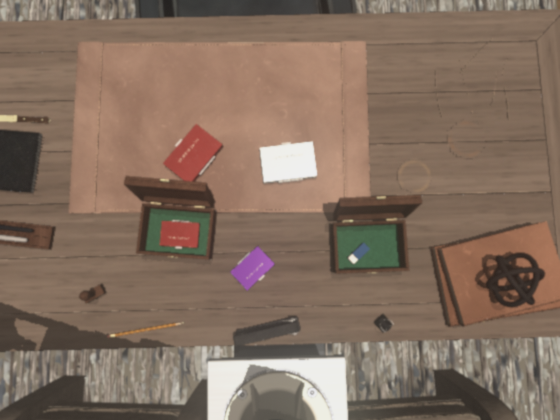

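View pics/scene0.png

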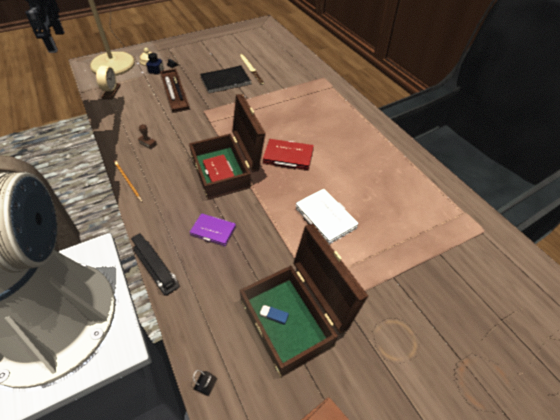

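The top view shows the left box, at about (177,232), holding the small red pad. The right box, at about (370,245), holds the eraser. Both lids stand open on the far side. I'll zoom in on the left box for a pose fit.

Run:
```python
import cv2,pickle,numpy as np
d=pickle.load(open("f0.pkl","rb"))
a=d["top"]["img"][165:270,115:225,::-1];b=d["scene"]["img"][90:200,180:290,::-1]
a=cv2.resize(a,None,fx=5,fy=5,interpolation=2)[:,:];cv2.imwrite("pics/c1.png",a)
cv2.imwrite("pics/c2.png",cv2.resize(b,None,fx=5,fy=5,interpolation=2))
```

```text
(no output)
```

View pics/c1.png

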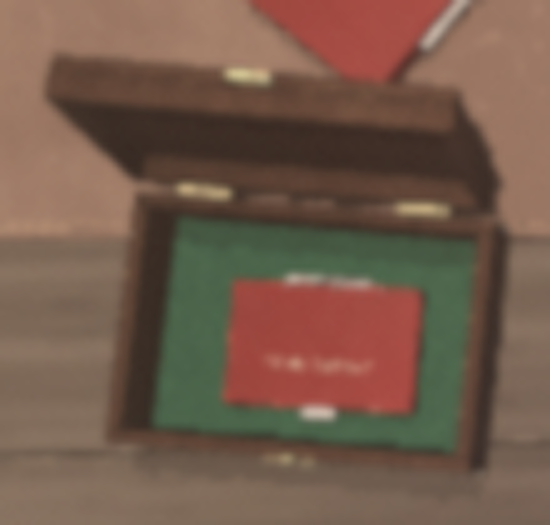

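View pics/c2.png

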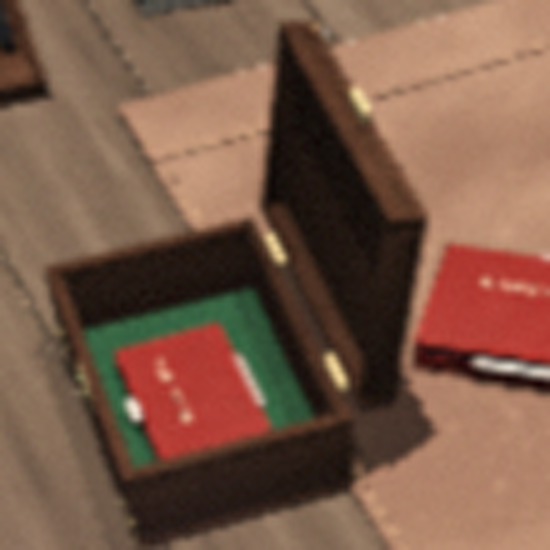

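```bash
cat > fit.py <<'E'
import numpy as np,pickle
from scipy.optimize import least_squares
d=pickle.load(open("f0.pkl","rb"))
def proj(f,X):
    c=X@np.array(f["R"]).T+f["t"];F=210/np.tan(np.radians(f["vertical_fov"])/2)
    return c[:,:2]/c[:,2:]*F+[f["cx"],f["cy"]]
P=np.array([[-63.5,83,53],[-63.5,-83,53],[100,82,165],[100,-82,165]])
O={"top":np.array([[108,436],[478,465],[57,55],[460,88]])/5+[115,165],
"scene":np.array([[50,270],[130,475],[312,28],[425,215]])/5+[180,90]}
def w(p,P):
    c,s=np.cos(p[2]),np.sin(p[2]);return P@np.array([[c,-s,0],[s,c,0],[0,0,1]]).T+[p[0],p[1],0]
def res(p,ns): return np.concatenate([(proj(d[n],w(p,P))-O[n]).ravel() for n in ns])
if __name__=="__main__":
  for ns in(["top"],["scene"],["top","scene"]):
    r=least_squares(res,[450,230,0],args=(ns,));print(ns,r.x,np.degrees(r.x[2]));print(r.fun.round(1))
E
python3 fit.py
```

```text
['top'] [ 4.47293060e+02  2.17489353e+02 -1.00166421e-01] -5.739113182734088
[-0.2  2.8 -0.5  2.6  0.1 -2.2  0.6 -2.7]
['scene'] [ 4.50866790e+02  2.18656462e+02 -1.01544571e-01] -5.818075363745114
[-2.8 -0.6 -2.2  1.7  1.8 -2.2  2.9 -0.4]
['top', 'scene'] [ 4.48726855e+02  2.17627950e+02 -1.00610238e-01] -5.764542025297564
[-0.3  2.1 -0.6  2.   0.1 -2.9  0.6 -3.4 -3.4 -0.1 -2.9  2.3  1.1 -1.8
  2.2  0.1]
```

```bash
sed -i 's/-63.5/-56/g' fit.py; python3 fit.py
```

```text
['top'] [ 4.43884786e+02  2.17846235e+02 -1.00967207e-01] -5.7849948419901756
[-0.1  0.9 -0.4  0.8 -0.1 -0.6  0.5 -1. ]
['scene'] [ 4.47016060e+02  2.18568793e+02 -1.06278152e-01] -6.089289557516845
[-1.2 -0.9 -0.8  1.4  0.6 -1.7  1.3  0.3]
['top', 'scene'] [ 4.45160141e+02  2.17903085e+02 -1.02713787e-01] -5.88506646572253
[-0.1  0.3 -0.5  0.3  0.  -1.3  0.5 -1.5 -1.9 -0.5 -1.3  1.9 -0.1 -1.4
  0.7  0.6]
```

Emit:
step_arm(motion=[{"claw": 0,"delta_pos": [0,0,0],"turn": -0.104},{"claw": 0,"delta_pos": [0,0,0],"turn": -0.103},{"claw": 0,"delta_pos": [-28,0,0],"turn": 0},{"claw": 0,"delta_pos": [-30,-10,0],"turn": 0},{"claw": 0,"delta_pos": [-30,-20,0],"turn": 0},{"claw": 0,"delta_pos": [-30,-20,0],"turn": 0},{"claw": 0,"delta_pos": [-30,-20,0],"turn": 0},{"claw": 0,"delta_pos": [-30,-20,0],"turn": 0}])

```text
clock: 0.77
eef_pos: [359.3, 486.1, 238.9]
tcp_rot: [-3.141, -0.0, 3.039]
contact_force: [1.0, 0.4, 0.3]
opening: 0.004
grasp_force: 0.0
```

Emit:
step_arm(motion=[{"claw": 0,"delta_pos": [-30,-20,0],"turn": 0},{"claw": 0,"delta_pos": [-30,-20,0],"turn": 0},{"claw": 0,"delta_pos": [-30,-20,0],"turn": 0},{"claw": 0,"delta_pos": [-30,-20,0],"turn": 0},{"claw": 0,"delta_pos": [-30,-20,0],"turn": 0},{"claw": 0,"delta_pos": [-30,-20,0],"turn": 0},{"claw": 0,"delta_pos": [-30,-20,0],"turn": 0},{"claw": 0,"delta_pos": [0,0,0],"turn": 0}])

```text
clock: 1.43
eef_pos: [557.0, 322.6, 238.9]
tcp_rot: [-3.14, 0.002, 3.035]
contact_force: [-1.4, 0.1, -0.3]
opening: 0.003
grasp_force: 0.0
```

Emit:
step_arm(motion=[{"claw": 0,"delta_pos": [-20,-25,0],"turn": 0},{"claw": 0,"delta_pos": [-20,-25,0],"turn": 0},{"claw": 0,"delta_pos": [-9,-25,0],"turn": 0},{"claw": 0,"delta_pos": [0,-25,0],"turn": 0},{"claw": 0,"delta_pos": [0,-16,20],"turn": 0},{"claw": 0,"delta_pos": [0,0,25],"turn": 0},{"claw": 0,"delta_pos": [0,0,25],"turn": 0},{"claw": 0,"delta_pos": [0,0,20],"turn": 0}])

```text
clock: 2.1
eef_pos: [588.8, 205.8, 147.5]
tcp_rot: [-3.141, -0.001, 3.038]
contact_force: [-0.8, -0.8, -0.3]
opening: -0.003
grasp_force: 0.0
```

Emit:
step_arm(motion=[{"claw": 0,"delta_pos": [0,0,10],"turn": 0},{"claw": 0,"delta_pos": [0,0,0],"turn": 0},{"claw": 0,"delta_pos": [0,0,0],"turn": 0}])

```text
clock: 2.35
eef_pos: [589.6, 206.5, 139.3]
tcp_rot: [-3.141, -0.001, 3.039]
contact_force: [-1.0, 0.2, -0.4]
opening: 0.0
grasp_force: 0.0
```

Run:
```python
from rig import *
import cv2
f=grab_frame("scene");cv2.imwrite("pics/s1.png",f["img"][:,:,::-1])
```

```text
(no output)
```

View pics/s1.png

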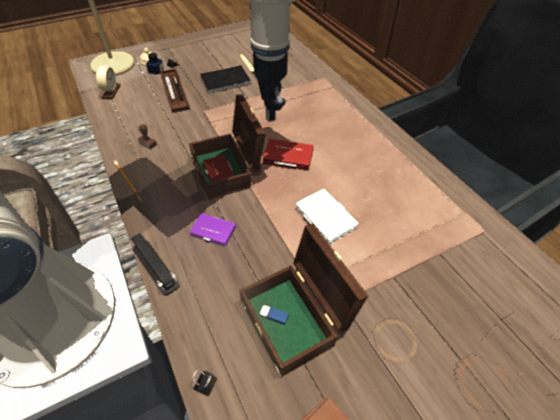

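The closed gripper, at about (270,105), is behind the still-open lid of the pad box. Next I push along tool +x.

Emit:
step_arm(motion=[{"claw": 0,"delta_pos": [10,0,0],"turn": 0},{"claw": 0,"delta_pos": [10,0,0],"turn": 0},{"claw": 0,"delta_pos": [8,0,0],"turn": 0},{"claw": 0,"delta_pos": [6,0,0],"turn": 0},{"claw": 0,"delta_pos": [6,0,0],"turn": 0},{"claw": 0,"delta_pos": [6,0,0],"turn": 0},{"claw": 0,"delta_pos": [6,0,0],"turn": 0},{"claw": 0,"delta_pos": [6,0,0],"turn": 0}])

```text
clock: 3.07
eef_pos: [531.7, 212.3, 139.5]
tcp_rot: [3.141, 0.001, 3.039]
contact_force: [0.8, 0.4, 0.5]
opening: -0.003
grasp_force: 0.5
```

Emit:
step_arm(motion=[{"claw": 0,"delta_pos": [6,0,0],"turn": 0},{"claw": 0,"delta_pos": [6,0,0],"turn": 0},{"claw": 0,"delta_pos": [6,0,0],"turn": 0},{"claw": 0,"delta_pos": [6,0,0],"turn": 0}])

```text
clock: 3.4
eef_pos: [507.4, 214.7, 139.2]
tcp_rot: [-3.141, -0.0, 3.039]
contact_force: [0.8, -0.2, -0.1]
opening: 0.002
grasp_force: 0.2
```

Run:
```python
from rig import *
import cv2
f=grab_frame("scene");cv2.imwrite("pics/s2.png",cv2.resize(f["img"][60:220,160:340,::-1],None,fx=3,fy=3))
```

```text
(no output)
```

View pics/s2.png

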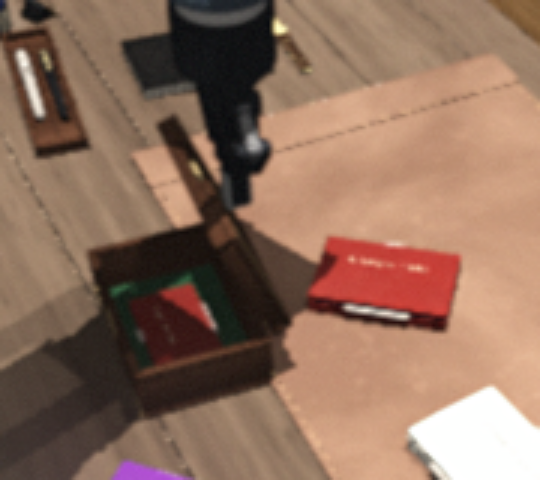

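The lid has passed upright and leans over the box, with the fingertip at about (237,195) against it. I'll push a little further, then back off.

Emit:
step_arm(motion=[{"claw": 0,"delta_pos": [6,0,0],"turn": 0},{"claw": 0,"delta_pos": [6,0,0],"turn": 0},{"claw": 0,"delta_pos": [4,0,0],"turn": 0},{"claw": 0,"delta_pos": [-15,0,0],"turn": 0},{"claw": 0,"delta_pos": [-25,0,0],"turn": 0},{"claw": 0,"delta_pos": [-30,0,0],"turn": 0},{"claw": 0,"delta_pos": [-30,0,-10],"turn": 0},{"claw": 0,"delta_pos": [0,0,-20],"turn": 0}])

```text
clock: 4.12
eef_pos: [595.0, 205.3, 167.7]
tcp_rot: [-3.141, -0.0, 3.038]
contact_force: [-1.5, -0.9, -0.2]
opening: 0.004
grasp_force: 0.0
```

Emit:
step_arm(motion=[{"claw": 0,"delta_pos": [0,0,-20],"turn": 0},{"claw": 0,"delta_pos": [0,0,-20],"turn": 0},{"claw": 0,"delta_pos": [0,0,0],"turn": 0},{"claw": 0,"delta_pos": [0,0,0],"turn": 0},{"claw": 0,"delta_pos": [0,0,0],"turn": 0},{"claw": 0,"delta_pos": [0,0,0],"turn": 0},{"claw": 0,"delta_pos": [0,0,0],"turn": 0},{"claw": 0,"delta_pos": [0,0,0],"turn": 0}])

```text
clock: 4.78
eef_pos: [591.2, 205.9, 208.4]
tcp_rot: [-3.141, -0.001, 3.039]
contact_force: [0.1, 0.1, -0.5]
opening: 0.001
grasp_force: 0.0
```

Emit:
step_arm(motion=[{"claw": 0,"delta_pos": [0,0,0],"turn": 0},{"claw": 0,"delta_pos": [0,0,0],"turn": 0},{"claw": 0,"delta_pos": [0,0,0],"turn": 0},{"claw": 0,"delta_pos": [0,0,0],"turn": 0},{"claw": 0,"delta_pos": [0,0,0],"turn": 0},{"claw": 0,"delta_pos": [0,0,0],"turn": 0},{"claw": 0,"delta_pos": [0,0,0],"turn": 0},{"claw": 0,"delta_pos": [0,0,0],"turn": 0}])

```text
clock: 5.45
eef_pos: [591.7, 206.0, 209.3]
tcp_rot: [-3.142, 0.0, 3.039]
contact_force: [-0.2, 0.3, 0.1]
opening: -0.001
grasp_force: 0.0
```

Run:
```python
from rig import *
import cv2
f=grab_frame("scene");cv2.imwrite("pics/s3.png",f["img"][:,:,::-1])
```

```text
(no output)
```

View pics/s3.png

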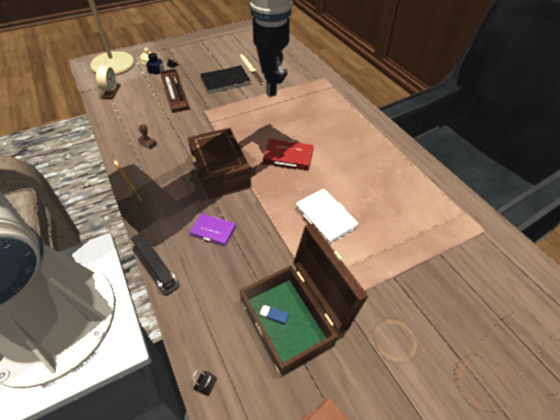

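The pad box, at about (220,160), looks shut and the eraser box is still open. I'll wait 1.3 s to confirm it has settled.

Emit:
step_arm(motion=[{"claw": 0,"delta_pos": [0,0,0],"turn": 0},{"claw": 0,"delta_pos": [0,0,0],"turn": 0},{"claw": 0,"delta_pos": [0,0,0],"turn": 0},{"claw": 0,"delta_pos": [0,0,0],"turn": 0},{"claw": 0,"delta_pos": [0,0,0],"turn": 0},{"claw": 0,"delta_pos": [0,0,0],"turn": 0},{"claw": 0,"delta_pos": [0,0,0],"turn": 0},{"claw": 0,"delta_pos": [0,0,0],"turn": 0}])

```text
clock: 6.17
eef_pos: [591.7, 206.0, 209.3]
tcp_rot: [-3.142, 0.0, 3.039]
contact_force: [-0.3, -0.6, 0.8]
opening: 0.0
grasp_force: 0.0
```

Emit:
step_arm(motion=[{"claw": 0,"delta_pos": [0,0,0],"turn": 0},{"claw": 0,"delta_pos": [0,0,0],"turn": 0},{"claw": 0,"delta_pos": [0,0,0],"turn": 0},{"claw": 0,"delta_pos": [0,0,0],"turn": 0},{"claw": 0,"delta_pos": [0,0,0],"turn": 0},{"claw": 0,"delta_pos": [0,0,0],"turn": 0},{"claw": 0,"delta_pos": [0,0,0],"turn": 0},{"claw": 0,"delta_pos": [0,0,0],"turn": 0}])

```text
clock: 6.83
eef_pos: [591.7, 206.0, 209.3]
tcp_rot: [3.142, -0.0, 3.039]
contact_force: [-0.4, 0.1, 0.2]
opening: -0.004
grasp_force: 0.0
```

Run:
```python
from rig import *
import cv2
f=grab_frame("scene");a=f["img"][:,:,::-1]
b=cv2.imread("pics/s3.png");print(cv2.absdiff(a[120:210,180:255].copy(),b[120:210,180:255].copy()).mean())
cv2.imwrite("pics/s4.png",cv2.resize(a[110:210,170:300],None,fx=5,fy=5))
```

```text
1.6845925925925926
```

View pics/s4.png

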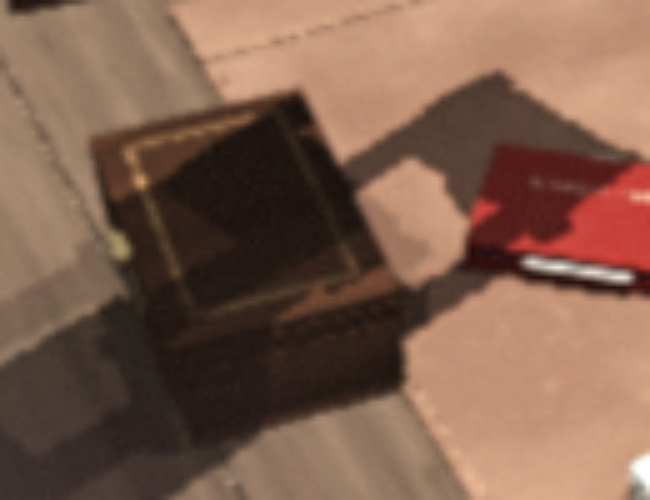

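The box is fully shut and nothing is moving, so I'm handing in.

```bash
python3 -c "
from rig import *
print(sign_off())"
```

```text
the job is handed in; nothing more can be done
None
```

The ink pad box is shut: I pushed its lid past upright and it fell closed without being pressed. The eraser box is still open, the arm is clear of everything, and the job is handed in.

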